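Start the mist on the propagation bench

TASK

Set the mist controller going: press its keys fully home and let them up again, one at a time, in this order: triangle, square, plus-shaped cross, long bar; leave the two round keys alone. The sliding clear guard covers one column of keys at a time, so push it across whenever it is in the way, and finish with it fully over the column that holds the long bar key. Do not shift or knock over the things standing round the controller.

Things in the scene. Friction and masses are not known exactly. Their poses are not given: they have to be found in the camera images.
- controller: Mist controller, grey box fixed to the bench: x -95 to +131 mm, y -95 to +95 mm, white key panel 55 mm above the bench. Origin: at bench height under the middle of the keys; x points to the dark display's side, z up. Six key places: columns at y = +40 and -40 mm, each with rows at x = -44, 0, +44 mm; which key has which place varies. 8 mm high tracks along y at x = -79 and +79 mm.
- triangle_key_top (a point): Middle of the top face of the triangle key: black spring key, triangular, 31 mm sides; top 18 mm above the panel (73 mm above the bench) when up. Its axes are parallel to the controller's.
- triangle_key (a joint): How far the triangle key is down: 0 up, 0.006 m fully home. The spring begins to yield at 1.5 N and needs 5 N fully home; it springs back when let go.
- square_key_top (a point): Middle of the top face of the square key: black spring key, square, 24 x 24 mm; top 18 mm above the panel (73 mm above the bench) when up. Its axes are parallel to the controller's.
- square_key (a joint): How far the square key is down: 0 up, 0.006 m fully home. The spring begins to yield at 1.5 N and needs 5 N fully home; it springs back when let go.
- cross_key_top (a point): Middle of the top face of the cross key: black spring key, shaped like a plus sign, 30 x 30 mm with arms 10 mm wide; top 18 mm above the panel (73 mm above the bench) when up. Its axes are parallel to the controller's.
- cross_key (a joint): How far the cross key is down: 0 up, 0.006 m fully home. The spring begins to yield at 1.5 N and needs 5 N fully home; it springs back when let go.
- bar_key_top (a point): Middle of the top face of the bar key: black spring key, a long narrow bar, 36 mm long (along the controller's y) x 12 mm; top 18 mm above the panel (73 mm above the bench) when up. Its axes are parallel to the controller's.
- bar_key (a joint): How far the bar key is down: 0 up, 0.006 m fully home. The spring begins to yield at 1.5 N and needs 5 N fully home; it springs back when let go.
- round_key_top (a point): Middle of the top face of the round key: black spring key, round, 27 mm across; top 18 mm above the panel (73 mm above the bench) when up. Its axes are parallel to the controller's.
- round_key (a joint): How far the round key is down: 0 up, 0.006 m fully home. The spring begins to yield at 1.5 N and needs 5 N fully home; it springs back when let go.
- dot_key_top (a point): Middle of the top face of the dot key: black spring key, round and small, 13 mm across; top 18 mm above the panel (73 mm above the bench) when up. Its axes are parallel to the controller's.
- dot_key (a joint): How far the dot key is down: 0 up, 0.006 m fully home. The spring begins to yield at 1.5 N and needs 5 N fully home; it springs back when let go.
- guard_rib (a point): Middle of the top edge of the sliding guard's rib. Guard: clear plate with aluminium edges, 170 mm (controller's x) x 60 mm (its y), upper face 81 mm above the bench; it passes just over the keys and covers one column of three at a time. Its central upright steel rib is 70 mm long (along x), 8 mm thick, 24 mm high, top 105 mm above the bench. Axes as the controller's.
- guard (a joint): Where the guard stands: 0 = over the left column (controller's y = +40 mm), 0.08 m = over the right column (y = -40 mm); in between it is in the way of both. It slides along the controller's y between end stops, with about 1.5 N of friction, and stays where it is left.
- sprayer: Bystander, loose: white spray bottle, 70 mm across, 220 mm tall. Origin at the centre of its underside, z up.
- pot_stack: Bystander, loose: stack of black nursery pots, 92 mm across, 166 mm tall. Origin at the centre of its underside, z up.
- tall_pot: Bystander, loose: tall terracotta pot, 100 mm across, 180 mm tall. Origin at the centre of its underside, z up.
- seed_dial: Bystander, loose: flat green seed dispenser on the bench before the controller, 62 mm across with a short spout, 19 mm high. Origin at the centre of its underside, z up.

How it is judged:
By the outcome, as a careful person would: the job done as asked, in the order asked, and still so for the second after the job is handed in, with the robot touching nothing.
It also fails if it takes over 69 s, if anything falls off the work surface, if the arm or the gripper's body presses on something with over 40 N, if the wrist force passes 120 N, or if a joint passes its speed limit or range.

ROBOT

A 6-joint arm with a two-finger parallel gripper is mounted at the origin on the work surface. World frame = base frame: x ahead of the robot, y to its left, z up, the work surface at z = 0. Lengths are in m, angles in rad, forces in N, time in s.
With the tool pointing down it reaches from about 0.375 to 0.9 m from the base axis. Payload 3.1 kg.
Tool frame: the origin (TCP) lies at the very end of the fingers, on their centre line; the grasp point (between the pads) lies 19 mm behind it (hold_point_z is the distance from the TCP to the grasp point, in m); x points along the fingers, y is the direction in which the jaws open and shut, and the axes are right-handed (so a half turn about x gives the same grasp; the last joint's range is limited). The gripper opens to 87 mm and grips with 3 to 60 N. Pads are 19 mm wide; open, the fingers measure 117 mm over their backs; the gripper's body (75 mm by 190 mm) begins 51 mm behind the grasp point.
Start: joints at [1.091, 0.527, 1.433, -0, 1.181, -0.178], TCP at [0.185, 0.597, 0.223] pointing down, gripper open.
Joint ranges: [-3.08, 3.08], [-0.75, 2.2], [0.22, 2.44], [-1.43, 4.57], [0, 2.65], [-2.85, 2.85]. Speed limits (rad/s): [2.79, 2.79, 3.14, 3.14, 3.14, 3.14].

INTERFACE

Orientations are given as a unit quaternion [x, y, z, w].
In Python, from rig import * gives the robot as it stands.
- The arm moves only by the tool send_rows, never from a script. Its argument "steps" is a list that holds one entry, the list of rows, each a list of 6 numbers: the shift along the tool's x, y, z in cm, then the turn, a rotation vector about the tool's x, y, z in units of 6 degrees (1.0 is 6 degrees). In form: [[[x, y, z, wx, wy, wz], ...]]. A call has 1 to 8 rows; each row shifts and turns the pose as measured when the row begins, along the tool's axes as they then stand; what a row does not reach is not made up. A row lasts 1/12 s, in which the tool goes at most 41.7 mm and 7.16 degrees, less where a joint would pass 70% of its speed; a pose out of reach is approached as far as the arm can. A call is refused whole if a number of a shift passes 4.17 or a number of a turn 1, either way. A call with a gripper value outside its range is refused whole. "gripper" is the closure, from 0 (fully open) to 1 (shut), set as the call begins (left out, the last holds). The fingers move at their own pace and stop on an object; "force" is the grip in N (left out, the last holds). Time passes only in rows, so rows that do not move let the fingers close. It gives the time, the measured TCP pose, the force and the opening at its end, in the units of the state.
- get_obs(): the state, without advancing time (a new reading comes with each control period).
- camera(name): name is "scene" or "top"; returns (picture, depth): 400x640x3 uint8, red, green, blue; 400x640 float32, m along the optical axis (not along the pixel's ray), 0 where there is no reading.
- camera_params(name): a dict with "intrinsics" (3x3 intrinsics, pixels), "position" and "attitude" of the camera in the world. Camera axes: x right, y down, z forward; pixel columns grow to the right and rows downward; lengths in m; the calibration is good to about 2 mm. A picture is of the moment at which its call begins. camera_params takes no time and is no camera call.
- hand_in(): hands the job in, once; it reports no verdict.
The state is a dict: "time": time; "q": joint angles; "joint_velocities": joint speeds; "joint_torque": joint torques, N m; "position": TCP position; "tool_rot": TCP orientation; "ft_force": force on the tool from outside, world axes, zero at the start; "moment": the same for the moment, N m; "grip_width": finger opening in m.
Only numpy, scipy, OpenCV 4.12 (cv2) and the standard library are available. Lean on these libraries where they do the work, as an engineer would, in place of code of your own. Each camera call takes 0.05 s, during which the arm holds its last target.

## Working session

There is one attempt and no reset: what is moved stays moved. The work goes in short steps, Python scripts to look and compute and a tool call to move; the robot and the scene stay as the last step left them, time stands still between calls to the robot, and variables do not carry over. Pictures are saved under pics/ and viewed, and the job is handed in when it is done.

Besides the shell and the picture viewer there is one more tool, called after "Emit:" as name([rows], argument=value, ...), one row to a line, values as JSON. send_rows: Moves the arm, as the interface text tells. Its arguments: {"type":"object","properties":{"steps":{"type":"array"},"gripper":{"type":"number"},"force":{"type":"number"}},"required":["steps"]}

```bash
mkdir -p pics; ls
python3 - <<'E'
from rig import *
import numpy as np, cv2
print(get_obs())
for n in ("scene","top"):
    p,d=camera(n); cv2.imwrite(f"pics/{n}0.png",p[:,:,::-1]); np.savez(f"{n}0.npz",p=p,d=d)
    print(n,camera_params(n))
E
```

```text
pics
{'time': 0.0, 'q': array([ 1.09151051e+00,  5.28421752e-01,  1.43391584e+00, -8.32197398e-07,
        1.18139028e+00, -1.78523185e-01]), 'joint_velocities': array([ 8.32750325e-04, -6.64206242e-05, -1.65386164e-03, -1.20883905e-03,
       -7.71954824e-04,  2.87049733e-04]), 'joint_torque': array([ 3.62709193e-05, -4.40045214e+01, -1.76591223e+01,  6.31630886e-02,
        5.81114867e-02, -1.72414275e-04]), 'position': array([0.1847959 , 0.59628392, 0.22159462]), 'tool_rot': array([ 0.10522061,  0.69936959, -0.10664968,  0.69888242]), 'ft_force': array([ 0.0609489 , -0.00874307,  0.23549563]), 'moment': array([ 0.01936339,  0.0303052 , -0.05190236]), 'grip_width': 0.08704608217603478}
scene {'intrinsics': array([[414.41060686,   0.        , 323.70759263],
       [  0.        , 414.41060686, 202.83486714],
       [  0.        ,   0.        ,   1.        ]]), 'position': array([ 1.1851014 , -0.21155138,  0.95510403]), 'attitude': array([ 0.80114116,  0.50227293, -0.17664602, -0.27329643])}
top {'intrinsics': array([[514.70804833,   0.        , 311.05204793],
       [  0.        , 514.70804833, 200.85246802],
       [  0.        ,   0.        ,   1.        ]]), 'position': array([0.52479952, 0.08903705, 1.18143653]), 'attitude': array([-0.70092448,  0.71277339, -0.02344796,  0.01044785])}
```

View pics/scene0.png

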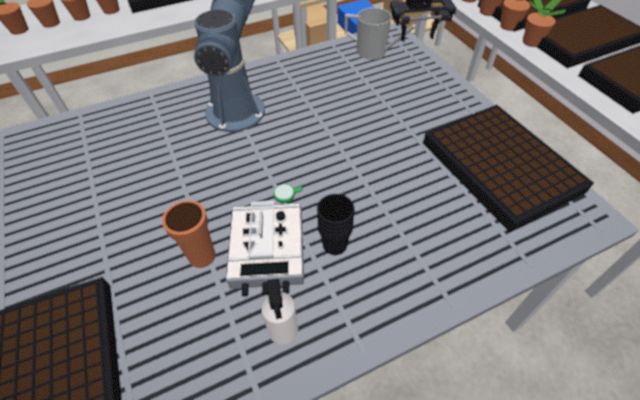

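View pics/top0.png

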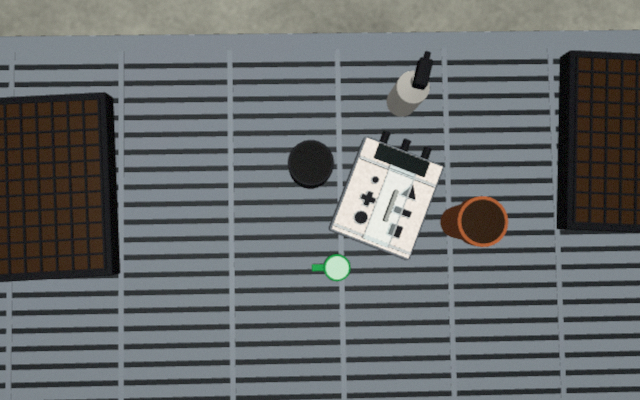

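```bash
cat > h.py <<'E'
import numpy as np, cv2
from scipy.spatial.transform import Rotation as R
from rig import *
def unproj(n,u,v,z):
    c=camera_params(n);K=c["intrinsics"];A=R.from_quat(c["attitude"]).as_matrix()
    r=A@np.linalg.inv(K)@np.array([u,v,1.]);p=np.array(c["position"])
    return p+r*(z-p[2])/r[2]
def proj(n,P):
    c=camera_params(n);K=c["intrinsics"];A=R.from_quat(c["attitude"]).as_matrix()
    q=K@(A.T@(np.asarray(P,float)-c["position"]));return q[:2]/q[2]
E
python3 - <<'E'
from h import *
p=np.load("top0.npz");im=p["p"][:,:,::-1];d=p["d"]
cv2.imwrite("pics/crop.png",cv2.resize(im[125:285,290:490],None,fx=4,fy=4,interpolation=cv2.INTER_CUBIC)[:600])
for uv in [(390,200),(250,200),(390,300),(366,137),(443,165),(410,258),(331,230)]: print(uv,unproj("top",*uv,0.055),d[uv[1],uv[0]])
E
```

```text
(390, 200) [ 0.57771588 -0.10568055  0.055     ] 1.0968573
(250, 200) [0.58272073 0.20134061 0.055     ] 1.1796606
(390, 300) [ 0.35978417 -0.10032026  0.055     ] 1.1732037
(366, 137) [ 0.71787287 -0.05594658  0.055     ] 1.1444324
(443, 165) [ 0.6531914  -0.22498777  0.055     ] 1.1895674
(410, 258) [ 0.45001659 -0.14642489  0.055     ] 1.1781888
(331, 230) [0.5141531  0.02532572 0.055     ] 1.1334995
```

View pics/crop.png

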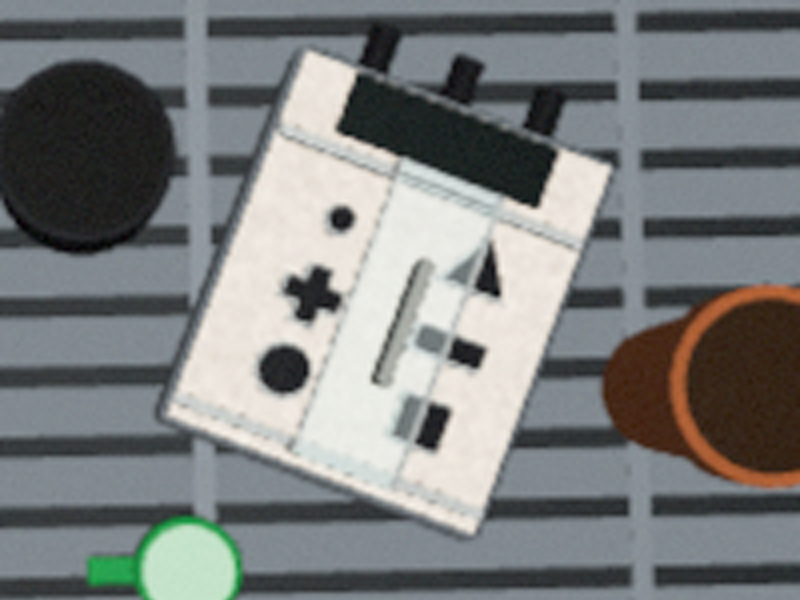

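Run:
```python
from h import *
from scipy.optimize import least_squares
s=np.load("scene0.npz");im=s["p"][:,:,::-1]
cv2.imwrite("pics/scrop.png",cv2.resize(im[170:350,155:365],None,fx=3.3,fy=3.3,interpolation=cv2.INTER_CUBIC))
c=lambda a:(a[0]/4+290-.375,a[1]/4+125-.375)
obs=[((.131,.095,.055),(300,47)),((.131,-.095,.055),(613,165)),((-.095,-.095,.055),(475,538)),((-.095,.095,.055),(160,412)),
((.044,.04,.073),(342,218)),((0,.04,.073),(312,295)),((-.044,.04,.073),(283,368))]
def W(p,l):
    x,y,t=p;return np.array([x+np.cos(t)*l[0]-np.sin(t)*l[1],y+np.sin(t)*l[0]+np.cos(t)*l[1],l[2]])
f=lambda p:np.concatenate([proj("top",W(p,l))-c(uv) for l,uv in obs])
r=least_squares(f,[.58,-.1,-.4]);print(r.x,r.fun.reshape(-1,2).round(2))
# rib top ends
for uv in [(428,262),(382,382),(405,322)]:
    P=unproj("top",*c(uv),.105);t=r.x[2];dx=P[:2]-r.x[:2];print("rib local",np.array([[np.cos(t),np.sin(t)],[-np.sin(t),np.cos(t)]])@dx)
# all points above bench, cluster from depth
n="top";d=np.load("top0.npz")["d"];cp=camera_params(n);K=cp["intrinsics"];A=R.from_quat(cp["attitude"]).as_matrix()
v,u=np.mgrid[:400,:640];P=(np.stack([(u-K[0,2])/K[0,0]*d,(v-K[1,2])/K[1,1]*d,d],-1)@A.T+cp["position"])
t=r.x[2]
for name,z0,z1,box in [("pot_stack",.15,.2,(285,335,135,195)),("tall",.165,.2,(440,510,190,250)),("spray",.12,.4,(380,435,45,120)),("dial",.012,.03,(310,355,250,285))]:
    m=np.zeros_like(d,bool);m[box[2]:box[3],box[0]:box[1]]=1;m&=(P[...,2]>z0)&(P[...,2]<z1)&(d>0)
    q=P[m];dx=(q[:,:2]-r.x[:2])@np.array([[np.cos(t),-np.sin(t)],[np.sin(t),np.cos(t)]])
    print(name,m.sum(),q.min(0),q.max(0),"local",dx.min(0),dx.max(0))
```

```text
[ 0.56741752 -0.09137176 -0.38522193] [[-0.22 -2.34]
 [ 1.77 -0.87]
 [ 0.47  1.81]
 [-1.85  2.01]
 [-0.26 -0.26]
 [ 0.05 -0.59]
 [ 0.08  0.16]]
rib local [ 0.03398513 -0.00795779]
rib local [-0.03371357 -0.00760778]
rib local [ 8.13575637e-05 -7.78250144e-03]
pot_stack 1669 [0.6046199  0.02308332 0.15307902] [0.69487728 0.11432946 0.17405766] local [-0.02930778  0.13431153] [0.06202299 0.22503847]
tall 2098 [ 0.47885237 -0.3150454   0.16503187] [ 0.57696297 -0.21434816  0.18741238] local [-0.02075596 -0.22472124] [ 0.07854652 -0.12568087]
spray 1191 [ 0.77399859 -0.18005583  0.12103427] [ 0.85540176 -0.1115941   0.22530272] local [0.20915072 0.00518194] [0.29189848 0.0745388 ]
dial 595 [ 0.40085535 -0.01869176  0.01209934] [0.45995251 0.06303079 0.02716039] local [-0.19605499  0.01294533] [-0.13514318  0.09099164]
```

View pics/scrop.png

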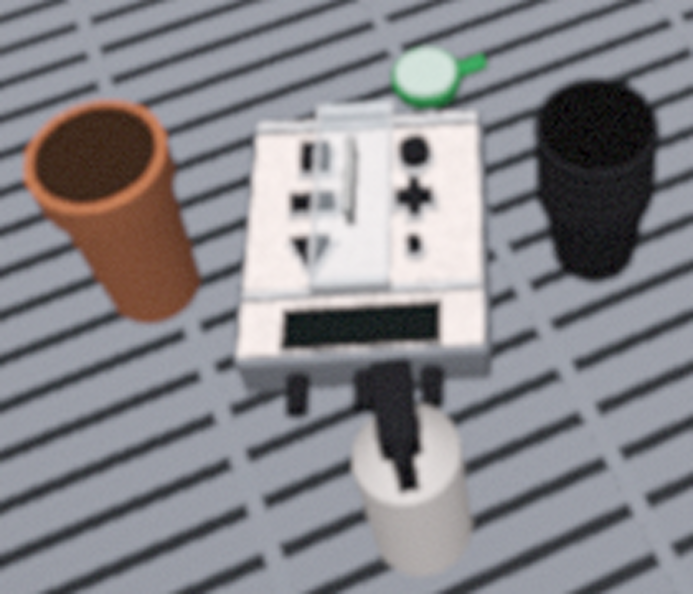

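```bash
cat >> h.py <<'E'
C=np.array([0.56742,-0.09137]);T=-0.38522
def loc2w(x,y,z):
    return np.array([C[0]+np.cos(T)*x-np.sin(T)*y,C[1]+np.sin(T)*x+np.cos(T)*y,z])
def w2loc(P):
    d=np.asarray(P)[:2]-C;return np.array([np.cos(T)*d[0]+np.sin(T)*d[1],-np.sin(T)*d[0]+np.cos(T)*d[1],P[2]])
def st():
    o=get_obs();Rm=R.from_quat(o["tool_rot"]).as_matrix()
    print("t %.2f pos %s loc %s F %s w %.4f"%(o["time"],o["position"].round(4),(w2loc(o["position"])*1000).round(1),o["ft_force"].round(2),o["grip_width"]))
    return o,Rm
def goal(x,y,z,flip=0):
    "local target m -> shift in tool cm, turn in units"
    o,Rm=st();P=loc2w(x,y,z)
    sh=Rm.T@(P-o["position"])*100
    cy=np.array([np.cos(T),np.sin(T),0]);
    if cy@Rm[:,1]<0: cy=-cy
    if flip: cy=-cy
    G=np.stack([[0,0,-1],cy,np.cross([0,0,-1],cy)],1)
    rv=(R.from_matrix(Rm.T@G)).as_rotvec()/np.deg2rad(6)
    print("shift cm",sh.round(2),"turn u",rv.round(2));return sh,rv,G
E
python3 - <<'E'
from h import *
o,Rm=st();print(Rm.round(3));sh,rv,G=goal(0,-.045,.3)
print("after turn, shift",(G.T@(loc2w(0,-.045,.3)-o["position"])*100).round(2))
for l,uv in [((-.044,.04,.073),(414,151)),((0,.04,.073),(413,196)),((.044,.04,.073),(414,243)),((0,.095,.055),None)]:
    print(proj("scene",loc2w(*l)).round(2), None if uv is None else (np.array(uv)/3.3+[155,170]-.35).round(2))
E
```

```text
t 0.10 pos [0.1848 0.5964 0.2217] loc [-613.   493.6  221.7] F [-0.32  0.24 -0.38] w 0.0869
[[-0.001  0.296  0.955]
 [-0.002  0.955 -0.296]
 [-1.    -0.002 -0.   ]]
t 0.10 pos [0.1848 0.5964 0.2217] loc [-613.   493.6  221.7] F [-0.32  0.24 -0.38] w 0.0869
shift cm [ -7.74 -58.85  56.53] turn u [-1.419e+01 -2.000e-02  1.000e-02]
after turn, shift [ -7.83 -61.3  -53.86]
[280.55 213.  ] [280.1  215.41]
[280.52 226.63] [279.8  229.04]
[280.5  240.96] [280.1  243.29]
[302.12 229.36] None
```

Run:
```python
from h import *
def cloud(n):
    d=np.load(n+"0.npz")["d"];cp=camera_params(n);K=cp["intrinsics"];A=R.from_quat(cp["attitude"]).as_matrix()
    v,u=np.mgrid[:400,:640];return np.stack([(u-K[0,2])/K[0,0]*d,(v-K[1,2])/K[1,1]*d,d],-1)@A.T+cp["position"],d
for n in("top","scene"):
    P,d=cloud(n)
    L=P.copy();L[...,:2]=(P[...,:2]-C)@np.array([[np.cos(T),-np.sin(T)],[np.sin(T),np.cos(T)]])
    m=(abs(L[...,0])<.06)&(abs(L[...,1]-.075)<.015)&(d>0)
    print(n,"panel z",np.median(L[m][:,2]),m.sum())
    # bench: local fits
    m=(abs(P[...,2])<.03)&(d>0)&(abs(P[...,0]-.35)<.08)&(abs(P[...,1]+.1)<.2); print(" bench z",np.percentile(P[m][:,2],[50,80,90]))
    for c0 in (.0,.3,.5,-.1): pass
    im=np.load(n+"0.npz")["p"].astype(int)
    blk=(im.sum(-1)<150)&(abs(L[...,1]-.04)<.03)&(abs(L[...,0])<.07)&(d>0)
    k,lab,stt,ce=cv2.connectedComponentsWithStats(blk.astype(np.uint8))
    for i in range(1,k):
        if stt[i,4]>4: print(" key px",ce[i].round(2),stt[i,4],"loc@.073",(w2loc(unproj(n,*ce[i],.073))*1000).round(1), "depth loc",(np.median(L[lab==i],0)*1000).round(1))
    m=(d>0)&(L[...,2]>.095)&(L[...,2]<.12)&(abs(L[...,0])<.06)&(abs(L[...,1])<.07);print(" rib",m.sum(),(L[m].mean(0)*1000).round(1))
    m=(d>0)&(abs(L[...,2]-.055)<.015)&(abs(L[...,0])<.16)&(abs(L[...,1])<.12);print(" box ext",np.percentile(L[m],[0.5,99.5],axis=0).round(4))
```

```text
top panel z 0.056084562114603775 747
 bench z [0.00152399 0.00357494 0.00472704]
 key px [374.87 179.47] 15 loc@.073 [42.8 39.5 73. ] depth loc [42.3 39.6 74.7]
 key px [367.78 198.24] 82 loc@.073 [-0.8 39.4 73. ] depth loc [-0.9 39.5 73.6]
 key px [360.65 217.  ] 94 loc@.073 [-44.3  39.4  73. ] depth loc [-44.3  39.8  74.1]
 rib 146 [  0.7  -7.9 104.8]
 box ext [[-0.0931 -0.0951  0.0445]
 [ 0.1307  0.0931  0.0674]]
scene panel z 0.05472702035046806 438
 bench z [-0.00016207  0.0014795   0.00246044]
 key px [280.35 215.5 ] 34 loc@.073 [-35.8  39.5  73. ] depth loc [-37.   38.6  73.1]
 key px [280.35 228.92] 26 loc@.073 [ 7.2 39.6 73. ] depth loc [ 6.3 38.8 72.2]
 rib 83 [  4.2  -8.7 103.6]
 box ext [[-0.0821 -0.0957  0.042 ]
 [ 0.1327  0.092   0.069 ]]
```

Emit:
send_rows([
  [[-1,0,0,1,0,0],[-1,0,0,1,0,0],[-1,0,0,1,0,0],[-1,0,0,1,0,0],[-1,0,0,1,0,0],[-1,0,0,1,0,0],[-1,0,0,1,0,0],[-1,0,0,1,0,0]],
], gripper=1, force=20)

```text
time: 0.77
position: [0.1826, 0.5919, 0.2963]
tool_rot: [0.385, 0.587, -0.4, 0.589]
ft_force: [-0.1, 1.2, -0.8]
grip_width: 0.0417
```

Emit:
send_rows([
  [[0,0,0,1,0,0],[0,0,0,1,0,0],[0,0,0,1,0,0],[0,0,0,1,0,0],[0,0,0,1,0,0],[0,0,0,1,0,0],[0,0,0,1,0,0],[0,0,0,0.8,0,0]],
])

```text
time: 1.43
position: [0.1819, 0.5907, 0.2954]
tool_rot: [-0.594, -0.366, 0.61, -0.375]
ft_force: [-0.2, 0.6, 0.2]
grip_width: 0.001
```

Run:
```python
from h import *
o,Rm=st();print(o["q"].round(3),Rm.round(3))
sh,rv,G=goal(0,-.045,.3)
```

```text
t 1.43 pos [0.1819 0.5907 0.2954] loc [-613.6  487.2  295.4] F [-0.23  0.6   0.16] w 0.0010
[ 1.092  0.459  1.343 -0.     1.365  1.559] [[-0.012  0.893 -0.45 ]
 [-0.022 -0.45  -0.893]
 [-1.    -0.     0.025]]
t 1.43 pos [0.1819 0.5907 0.2954] loc [-613.6  487.2  295.4] F [-0.23  0.6   0.16] w 0.0010
shift cm [ 0.72 65.5  48.03] turn u [-0.78  0.24  0.01]
```

Emit:
send_rows([
  [[0,2.7,2.0,-0.4,0.12,0],[0,2.7,2.0,-0.4,0.12,0],[0,2.7,2.0,0,0,0],[0,2.7,2.0,0,0,0],[0,2.7,2.0,0,0,0],[0,2.7,2.0,0,0,0],[0,2.7,2.0,0,0,0],[0,2.7,2.0,0,0,0]],
])

```text
time: 2.1
position: [0.3182, 0.3546, 0.2904]
tool_rot: [-0.581, -0.4, 0.585, -0.398]
ft_force: [-0.1, -0.3, -0.2]
grip_width: 0.0005
```

Emit:
send_rows([
  [[0,2.7,2.0,0,0,0],[0,2.7,2.0,0,0,0],[0,2.7,2.0,0,0,0],[0,2.7,2.0,0,0,0],[0,2.7,2.0,0,0,0],[0,2.7,2.0,0,0,0],[0,2.7,2.0,0,0,0],[0,0,0,0,0,0]],
])

```text
time: 2.77
position: [0.449, 0.1397, 0.2879]
tool_rot: [-0.581, -0.398, 0.588, -0.398]
ft_force: [0.2, 0.9, 0.0]
grip_width: 0.0008
```

Run:
```python
from h import *
sh,rv,G=goal(0,-.045,.3)
print(get_obs()["q"].round(2))
for n in ("scene","top"):
    p,d=camera(n); cv2.imwrite(f"pics/{n}1.png",p[:,:,::-1])
```

```text
t 2.77 pos [0.449  0.1397 0.2879] loc [-196.6  169.7  287.9] F [0.17 0.85 0.03] w 0.0008
shift cm [-1.17 19.43 21.68] turn u [0.1  0.07 0.05]
[ 0.07  0.24  1.71 -0.    1.2   0.44]
```

View pics/scene1.png

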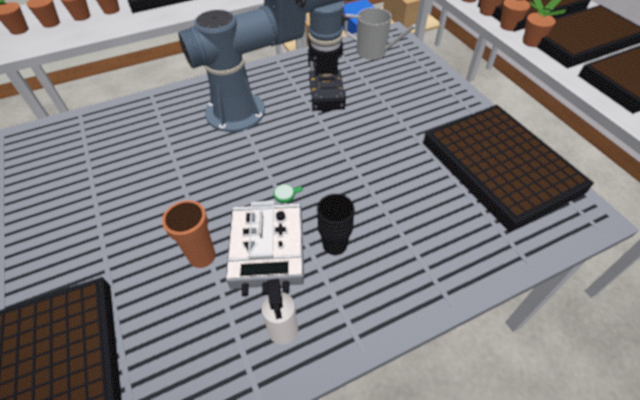

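View pics/top1.png

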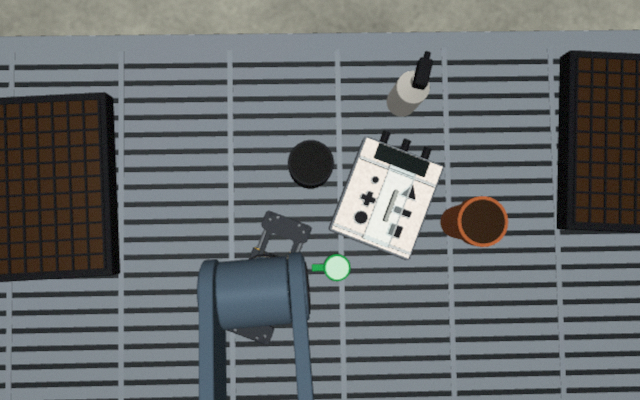

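Emit:
send_rows([
  [[0,2.4,2.7,0,0,0],[0,2.4,2.7,0,0,0],[0,2.4,2.7,0,0,0],[0,2.4,2.7,0,0,0],[0,2.4,2.7,0,0,0],[0,2.4,2.7,0,0,0],[0,2.4,2.7,0,0,0],[0,2.4,2.7,0,0,0]],
])

```text
time: 3.53
position: [0.5424, -0.1161, 0.2828]
tool_rot: [-0.574, -0.414, 0.583, -0.399]
ft_force: [-0.0, -0.2, 0.8]
grip_width: 0.0006
```

Run:
```python
from h import *
goal(0,-.038,.3)
```

```text
t 3.53 pos [ 0.5424 -0.1161  0.2828] loc [-13.9 -32.4 282.8] F [-0.03 -0.24  0.76] w 0.0006
shift cm [-1.76  1.32  0.62] turn u [ 0.38 -0.01  0.24]
```

Emit:
send_rows([
  [[1,0.7,0.3,0.38,0,0.24],[2.5,0.6,0.3,0,0,0],[3,0,0,0,0,0],[3,0,0,0,0,0],[3,0,0,0,0,0],[2.5,0,0,0,0,0],[1,0,0,0,0,0],[0,0,0,0,0,0]],
])

```text
time: 4.2
position: [0.5587, -0.1218, 0.1179]
tool_rot: [0.588, 0.395, -0.584, 0.398]
ft_force: [-0.3, -0.8, -0.3]
grip_width: 0.0003
```

Run:
```python
from h import *
goal(0,-.038,.09)
for n in ("scene","top"):
    p,d=camera(n); cv2.imwrite(f"pics/{n}2.png",p[:,:,::-1])
p=camera("scene")[0][150:350,155:365,::-1];cv2.imwrite("pics/s2c.png",cv2.resize(p,None,fx=3,fy=3,interpolation=cv2.INTER_CUBIC))
```

```text
t 4.20 pos [ 0.5587 -0.1218  0.1179] loc [  3.3 -31.5 117.9] F [-0.33 -0.78 -0.26] w 0.0003
shift cm [ 2.78 -0.35  0.66] turn u [ 0.04 -0.02 -0.07]
```

View pics/s2c.png

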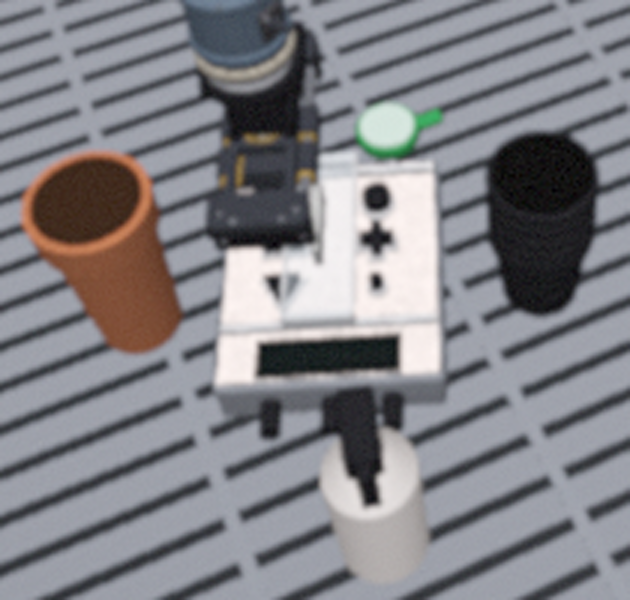

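Emit:
send_rows([
  [[0,-0.3,0.7,0,0,0],[1.2,0,0,0,0,0],[1,0,0,0,0,0],[0.5,0,0,0,0,0],[0,0,0,0,0,0]],
])

```text
time: 4.77
position: [0.5608, -0.1319, 0.1014]
tool_rot: [0.592, 0.388, -0.579, 0.406]
ft_force: [0.1, -0.2, -0.3]
grip_width: 0.0003
```

Run:
```python
from h import *
goal(0,.026,.09)
```

```text
t 4.77 pos [ 0.5608 -0.1319  0.1014] loc [  9.1 -40.1 101.4] F [ 0.06 -0.17 -0.32] w 0.0003
shift cm [ 1.11 -0.91 -6.61] turn u [ 0.05 -0.01 -0.3 ]
```

Emit:
send_rows([
  [[0.7,-0.6,0,0,0,-0.3],[0.5,-0.4,0,0,0,0],[0.2,0,0,0,0,0],[0,0,0,0,0,0]],
])

```text
time: 5.1
position: [0.5515, -0.1289, 0.0873]
tool_rot: [-0.586, -0.397, 0.586, -0.396]
ft_force: [0.2, -0.6, -0.4]
grip_width: 0.0007
```

Run:
```python
from h import *
goal(0,.026,.09)
```

```text
t 5.10 pos [ 0.5515 -0.1289  0.0873] loc [ -0.6 -40.8  87.3] F [ 0.18 -0.59 -0.36] w 0.0007
shift cm [-0.27  0.09 -6.68] turn u [ 0.04 -0.01  0.01]
```

Emit:
send_rows([
  [[-0.2,0,-1,0,0,0],[0,0,-1,0,0,0],[0,0,-1,0,0,0],[0,0,-1,0,0,0],[0,0,-1,0,0,0],[0,0,-1,0,0,0]],
])

```text
time: 5.6
position: [0.5752, -0.0702, 0.0893]
tool_rot: [-0.585, -0.396, 0.586, -0.396]
ft_force: [0.2, -2.4, -1.7]
grip_width: 0.0005
```

Run:
```python
from h import *
goal(0,.026,.09)
```

```text
t 5.60 pos [ 0.5752 -0.0702  0.0893] loc [-0.7 22.5 89.3] F [ 0.17 -2.39 -1.73] w 0.0005
shift cm [-0.07  0.07 -0.35] turn u [0.04 0.02 0.01]
```

Emit:
send_rows([
  [[0,0,-0.4,0,0,0],[0,0,-0.4,0,0,0],[0,0,-0.3,0,0,0]],
])

```text
time: 5.85
position: [0.5756, -0.0699, 0.0896]
tool_rot: [-0.572, -0.396, 0.592, -0.407]
ft_force: [-5.0, -11.7, 0.5]
grip_width: 0.0004
```

Run:
```python
from h import *
goal(0,.026,.09)
```

```text
t 5.85 pos [ 0.5756 -0.0699  0.0896] loc [-0.5 22.9 89.6] F [ -5.01 -11.69   0.53] w 0.0004
shift cm [-0.05  0.06 -0.3 ] turn u [0.21 0.3  0.03]
```

Emit:
send_rows([
  [[-0.5,0,1,0,0,0],[-0.5,0.8,1,0,0,0],[0,0.8,1,0,0,0],[0,0.8,1,0,0,0],[0,0.8,1,0,0,0],[0,0.8,1,0,0,0],[0,0.5,0.3,0,0,0],[0,0,0,0,0,0]],
])

```text
time: 6.52
position: [0.6012, -0.1494, 0.1035]
tool_rot: [-0.574, -0.395, 0.59, -0.408]
ft_force: [-0.2, 0.1, -0.3]
grip_width: 0.0004
```

Run:
```python
from h import *
goal(.044,-.04,.078)
p=camera("top")[0][125:275,290:490,::-1];cv2.imwrite("pics/t3.png",cv2.resize(p,None,fx=4,fy=4,interpolation=cv2.INTER_CUBIC))
p=camera("scene")[0][150:350,155:365,::-1];cv2.imwrite("pics/s3.png",cv2.resize(p,None,fx=3,fy=3,interpolation=cv2.INTER_CUBIC))
```

```text
t 6.52 pos [ 0.6012 -0.1494  0.1035] loc [ 53.1 -41.1 103.5] F [-0.2   0.07 -0.25] w 0.0004
shift cm [ 2.55 -0.91 -0.2 ] turn u [ 0.21  0.27 -0.02]
```

View pics/t3.png

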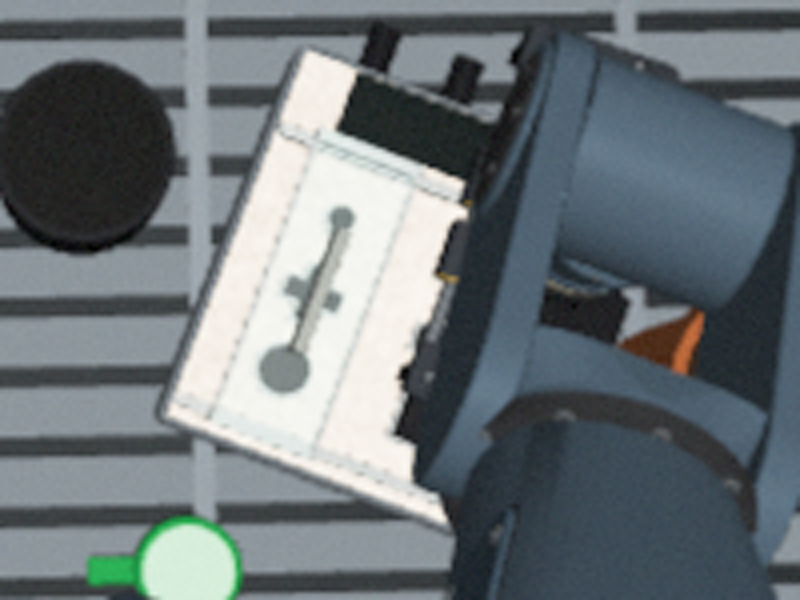

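View pics/s3.png

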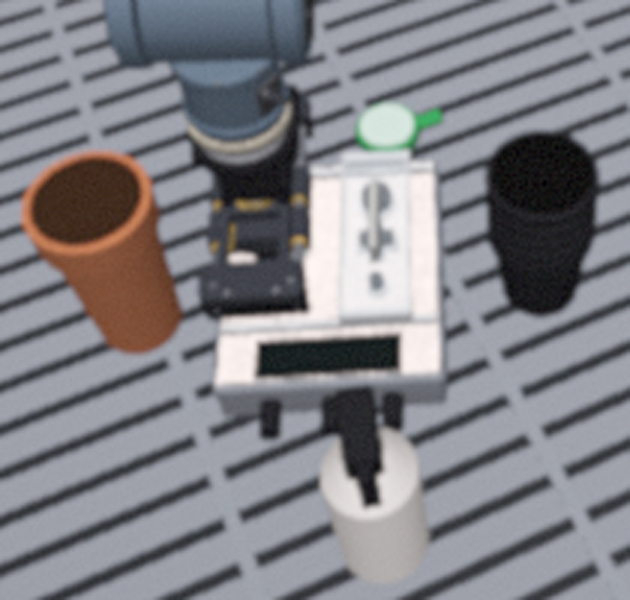

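Emit:
send_rows([
  [[0.7,-0.6,-0.2,0.2,0.27,0],[0.7,-0.3,0,0,0,0],[0.5,0,0,0,0,0],[0,0,0,0,0,0]],
])

```text
time: 6.95
position: [0.5907, -0.1405, 0.0828]
tool_rot: [-0.586, -0.397, 0.586, -0.395]
ft_force: [0.1, -0.2, -0.8]
grip_width: 0.0006
```

Run:
```python
from h import *
goal(.044,-.04,.067)
for uv in [(344,225),(298,352),(321,288)]: print(w2loc(unproj("top",uv[0]/4+290-.375,uv[1]/4+125-.375,.105))*1000)
```

```text
t 6.95 pos [ 0.5907 -0.1405  0.0828] loc [ 40.1 -36.7  82.8] F [ 0.09 -0.18 -0.81] w 0.0006
shift cm [1.58 0.4  0.33] turn u [ 0.03 -0.01  0.02]
[ 36.2388327   40.21926005 105.        ]
[-34.90517255  39.11200876 105.        ]
[  0.852455    39.75790187 105.        ]
```

Emit:
send_rows([
  [[0.5,0.4,0.3,0,0,0],[0.5,0,0,0,0,0],[0.4,0,0,0,0,0]],
])

```text
time: 7.2
position: [0.594, -0.1442, 0.0684]
tool_rot: [-0.585, -0.397, 0.586, -0.396]
ft_force: [-2.0, 0.3, 4.6]
grip_width: 0.0006
```

Run:
```python
from h import *
goal(.044,-.04,.067)
```

```text
t 7.20 pos [ 0.594  -0.1442  0.0684] loc [ 44.5 -39.   68.4] F [-2.02  0.26  4.57] w 0.0006
shift cm [ 0.14 -0.05  0.1 ] turn u [ 0.05 -0.    0.02]
```

Nearly home; press further until the force shows the hard stop.

Emit:
send_rows([
  [[0.3,0,0,0,0,0],[0.25,0,0,0,0,0]],
])

```text
time: 7.37
position: [0.5941, -0.1442, 0.0671]
tool_rot: [-0.584, -0.398, 0.586, -0.396]
ft_force: [-6.3, 1.3, 23.8]
grip_width: 0.0006
```

Run:
```python
from h import *
goal(.044,-.04,.067)
```

```text
t 7.37 pos [ 0.5941 -0.1442  0.0671] loc [ 44.6 -39.   67.1] F [-6.29  1.3  23.77] w 0.0006
shift cm [ 0.01 -0.06  0.1 ] turn u [0.06 0.   0.03]
```

Emit:
send_rows([
  [[-1,0,0,0,0,0],[-1,0,0,0,0,0],[0,-1.8,0.1,0,0,0],[0,-1.8,0,0,0,0],[0,-1.8,0,0,0,0],[0,-1.8,0,0,0,0],[0,-1.0,0,0,0,0],[0,0,0,0,0,0]],
])

```text
time: 8.03
position: [0.5191, -0.1151, 0.0902]
tool_rot: [0.586, 0.395, -0.584, 0.4]
ft_force: [-0.1, 0.1, 0.5]
grip_width: 0.0007
```

Run:
```python
from h import *
goal(-.044,-.04,.067)
```

```text
t 8.03 pos [ 0.5191 -0.1151  0.0902] loc [-35.9 -40.2  90.2] F [-0.07  0.12  0.47] w 0.0007
shift cm [ 2.31 -0.83 -0.02] turn u [ 0.07  0.01 -0.07]
```

Emit:
send_rows([
  [[0,-0.8,0,0,0,0],[0.6,-0.2,0,0,0,0],[0.5,0,0,0,0,0]],
])

```text
time: 8.28
position: [0.5117, -0.1121, 0.0796]
tool_rot: [0.587, 0.393, -0.583, 0.401]
ft_force: [-0.7, -0.6, 0.7]
grip_width: 0.0
```

Run:
```python
from h import *
goal(-.044,-.04,.067)
```

```text
t 8.28 pos [ 0.5117 -0.1121  0.0796] loc [-43.9 -40.2  79.6] F [-0.72 -0.65  0.68] w 0.0000
shift cm [ 1.26 -0.03 -0.02] turn u [ 0.07  0.01 -0.12]
```

Emit:
send_rows([
  [[0.5,0,0,0,0,0],[0.5,0,0,0,0,0],[0.4,0,0,0,0,0],[0.3,0,0,0,0,0]],
])

```text
time: 8.62
position: [0.5126, -0.1125, 0.0666]
tool_rot: [0.587, 0.394, -0.583, 0.401]
ft_force: [-9.3, 3.5, 45.4]
grip_width: 0.0003
```

Run:
```python
from h import *
goal(-.044,-.04,.067)
```

```text
t 8.62 pos [ 0.5126 -0.1125  0.0666] loc [-42.8 -40.2  66.6] F [-9.34  3.53 45.43] w 0.0003
shift cm [-0.04 -0.12 -0.02] turn u [ 0.08  0.01 -0.11]
```

Emit:
send_rows([
  [[-1.2,0,0,0,0,0],[-1.5,0,0,0,0,0],[-1.8,0,0,0,0,0],[-1.8,1,-1,0,0,0],[-0.5,1,-2.5,0,0,0],[0,1,-2.5,0,0,0],[0,1,-2.5,0,0,0],[0,0.3,-2,0,0,0]],
])

```text
time: 9.28
position: [0.5975, -0.0338, 0.1384]
tool_rot: [0.59, 0.389, -0.583, 0.401]
ft_force: [0.1, 0.2, 0.2]
grip_width: 0.0007
```

Run:
```python
from h import *
goal(0,.072,.09)
```

```text
t 9.28 pos [ 0.5975 -0.0338  0.1384] loc [  6.2  64.7 138.4] F [0.07 0.2  0.23] w 0.0007
shift cm [ 4.83 -0.72 -0.74] turn u [-0.01  0.01 -0.19]
```

Emit:
send_rows([
  [[0,-0.5,-0.6,0,0,-0.19],[0.5,-0.2,-0.2,0,0,0],[1.3,0,0,0,0,0],[1.3,0,0,0,0,0],[0.5,0,0,0,0,0],[0,0,0,0,0,0]],
])

```text
time: 9.78
position: [0.5941, -0.0219, 0.0973]
tool_rot: [-0.584, -0.397, 0.587, -0.396]
ft_force: [-0.2, -0.2, 0.8]
grip_width: 0.0005
```

Run:
```python
from h import *
goal(0,.072,.09)
```

```text
t 9.78 pos [ 0.5941 -0.0219  0.0973] loc [-1.4 74.4 97.3] F [-0.22 -0.16  0.79] w 0.0005
shift cm [0.73 0.14 0.24] turn u [0.04 0.02 0.04]
```

Emit:
send_rows([
  [[0.7,0.1,0.3,0,0,0],[0.2,0,0.8,0,0,0],[0,0,1,0,0,0],[0,0,1.2,0,0,0],[0,0,1.2,0,0,0],[0,0,1.2,0,0,0],[0,0,1.2,0,0,0],[0,0,1,0,0,0]],
])

```text
time: 10.45
position: [0.5618, -0.1026, 0.0877]
tool_rot: [-0.585, -0.397, 0.587, -0.394]
ft_force: [0.9, 1.3, -1.5]
grip_width: 0.0003
```

Run:
```python
from h import *
goal(0,-.023,.09)
```

```text
t 10.45 pos [ 0.5618 -0.1026  0.0877] loc [ -1.  -12.5  87.7] F [ 0.86  1.33 -1.52] w 0.0003
shift cm [-0.23  0.1   1.05] turn u [0.01 0.   0.05]
```

Emit:
send_rows([
  [[-0.1,0,0.6,0,0,0],[0,0,0.4,0,0,0],[0,0,0.3,0,0,0],[0,0,0.3,0,0,0]],
])

```text
time: 10.78
position: [0.5564, -0.1162, 0.0893]
tool_rot: [0.591, 0.396, -0.585, 0.388]
ft_force: [6.5, 14.8, -3.6]
grip_width: 0.0001
```

Run:
```python
from h import *
goal(0,-.023,.09)
```

```text
t 10.78 pos [ 0.5564 -0.1162  0.0893] loc [ -0.9 -27.1  89.3] F [ 6.48 14.75 -3.63] w 0.0001
shift cm [-0.07  0.09 -0.42] turn u [-0.1  -0.12  0.04]
```

Emit:
send_rows([
  [[-0.5,0.1,-1,0.1,0.1,0],[-0.3,0,-1.3,0,0,0],[0,0,-1.3,0,0,0],[0,0,-1.3,0,0,0],[0,0,-1.0,0,0,0],[0,0,0,0,0,0]],
])

```text
time: 11.28
position: [0.5837, -0.0591, 0.1009]
tool_rot: [0.596, 0.394, -0.584, 0.386]
ft_force: [-0.5, -0.4, 0.0]
grip_width: 0.0009
```

```bash
sed -i 's/^C=.*/C=np.array([0.56742,-0.09137])-.0021*np.array([np.sin(.38522),np.cos(.38522)]);T=-0.38522/' h.py
python3 - <<'E'
from h import *
goal(0,.04,.067)
p=camera("top")[0][125:275,290:490,::-1];cv2.imwrite("pics/t4.png",cv2.resize(p,None,fx=4,fy=4,interpolation=cv2.INTER_CUBIC))
p=camera("scene")[0][150:350,155:365,::-1];cv2.imwrite("pics/s4.png",cv2.resize(p,None,fx=3,fy=3,interpolation=cv2.INTER_CUBIC))
E
```

```text
t 11.28 pos [ 0.5837 -0.0591  0.1009] loc [  3.   38.1 100.9] F [-0.49 -0.35  0.03] w 0.0009
shift cm [ 3.39 -0.31 -0.11] turn u [-0.18 -0.2  -0.01]
```

View pics/s4.png

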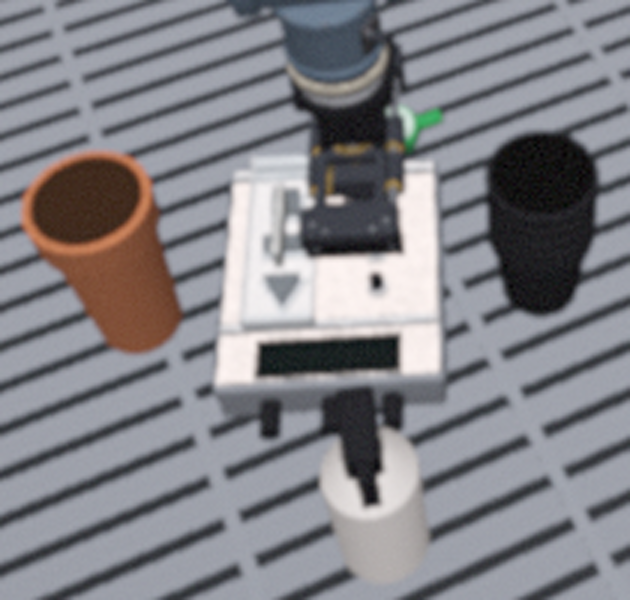

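View pics/t4.png

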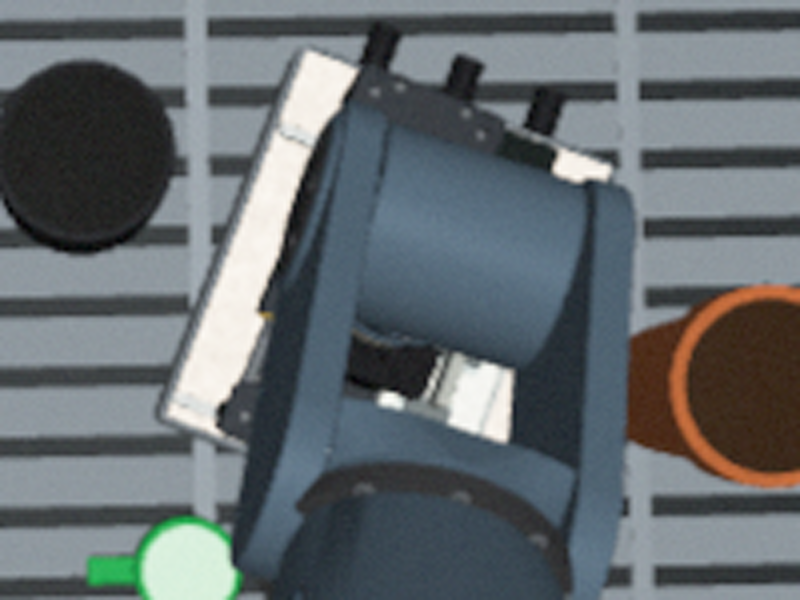

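Emit:
send_rows([
  [[0.5,-0.2,-0.1,-0.18,-0.2,0],[0.8,0,0,0,0,0],[0.8,0,0,0,0,0],[0.3,0,0,0,0,0]],
])

```text
time: 11.72
position: [0.5817, -0.0603, 0.076]
tool_rot: [-0.586, -0.394, 0.587, -0.396]
ft_force: [-0.6, -0.4, -0.1]
grip_width: 0.0003
```

Run:
```python
from h import *
goal(0,.04,.067)
```

```text
t 11.72 pos [ 0.5817 -0.0603  0.076 ] loc [ 1.6 36.3 76. ] F [-0.56 -0.36 -0.14] w 0.0003
shift cm [ 0.89 -0.16 -0.37] turn u [ 0.    0.02 -0.02]
```

Emit:
send_rows([
  [[0,-0.1,-0.3,0,0,0],[0.4,0,0,0,0,0],[0.4,0,0,0,0,0],[0.25,0,0,0,0,0]],
])

```text
time: 12.05
position: [0.5815, -0.0578, 0.0668]
tool_rot: [-0.587, -0.394, 0.587, -0.394]
ft_force: [-7.6, 3.6, 34.3]
grip_width: 0.0006
```

Run:
```python
from h import *
goal(0,.04,.067)
```

```text
t 12.05 pos [ 0.5815 -0.0578  0.0668] loc [ 0.4 38.5 66.8] F [-7.6   3.64 34.33] w 0.0006
shift cm [-0.02 -0.04 -0.15] turn u [-0.03  0.01  0.  ]
```

Emit:
send_rows([
  [[-1.2,0,0,0,0,0],[-1.8,0,0,0,0,0],[-2,0,0,0,0,0],[-1.5,0,0.8,0,0,0],[-0.3,0,2,0,0,0],[0,0,2.2,0,0,0],[0,0,2.2,0,0,0],[0,0,1.8,0,0,0]],
])

```text
time: 12.72
position: [0.5495, -0.1425, 0.14]
tool_rot: [0.587, 0.393, -0.585, 0.399]
ft_force: [1.1, 0.0, 0.4]
grip_width: 0.0007
```

Run:
```python
from h import *
goal(0,-.066,.09)
p=camera("scene")[0][100:350,105:415,::-1];cv2.imwrite("pics/s5.png",cv2.resize(p,None,fx=2.4,fy=2.4,interpolation=cv2.INTER_CUBIC))
```

```text
t 12.72 pos [ 0.5495 -0.1425  0.14  ] loc [  2.6 -52.1 140. ] F [1.12 0.04 0.41] w 0.0007
shift cm [ 5.   -0.31  1.39] turn u [ 0.03  0.01 -0.08]
```

View pics/s5.png

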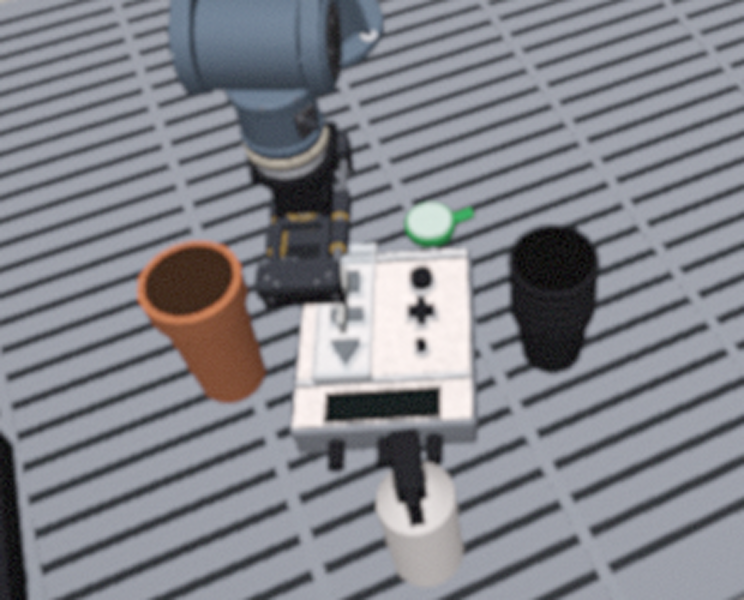

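Emit:
send_rows([
  [[0,-0.3,0.7,0,0,0],[0,0,0.7,0,0,0],[0,0,0.1,0,0,0],[0,0,0,0,0,0]],
])

```text
time: 13.1
position: [0.5388, -0.1605, 0.1394]
tool_rot: [0.587, 0.392, -0.586, 0.397]
ft_force: [0.2, 0.6, -0.0]
grip_width: 0.0007
```

Run:
```python
from h import *
goal(0,-.068,.09)
```

```text
t 13.10 pos [ 0.5388 -0.1605  0.1394] loc [ -0.5 -72.8 139.4] F [ 0.24  0.57 -0.03] w 0.0007
shift cm [ 4.94  0.01 -0.49] turn u [-0.02  0.03 -0.07]
```

Emit:
send_rows([
  [[0.7,0,-0.4,0,0,0],[1.4,0,0,0,0,0],[1.4,0,0,0,0,0],[0.9,0,0,0,0,0],[0.4,0,0,0,0,0],[0,0,0,0,0,0]],
])

```text
time: 13.6
position: [0.5426, -0.1529, 0.088]
tool_rot: [0.587, 0.393, -0.585, 0.399]
ft_force: [-0.0, -0.0, 0.1]
grip_width: 0.0004
```

Run:
```python
from h import *
goal(0,-.068,.09)
```

```text
t 13.60 pos [ 0.5426 -0.1529  0.088 ] loc [  0.1 -64.2  88. ] F [-0.02 -0.    0.06] w 0.0004
shift cm [-0.2  -0.01  0.38] turn u [ 0.02  0.02 -0.08]
```

Emit:
send_rows([
  [[-0.1,0,-0.8,0,0,0],[0,0,-0.9,0,0,0],[0,0,-1.1,0,0,0],[0,0,-1.1,0,0,0],[0,0,-1.1,0,0,0],[0,0,-1.1,0,0,0],[0,0,-1.1,0,0,0],[0,0,-0.9,0,0,0]],
])

```text
time: 14.27
position: [0.5757, -0.0713, 0.0899]
tool_rot: [0.587, 0.392, -0.585, 0.4]
ft_force: [-1.4, -1.8, -1.7]
grip_width: 0.0005
```

Run:
```python
from h import *
goal(0,.025,.09)
```

```text
t 14.27 pos [ 0.5757 -0.0713  0.0899] loc [ 0.1 23.8 89.9] F [-1.41 -1.77 -1.67] w 0.0005
shift cm [-0.01 -0.01 -0.12] turn u [ 0.03  0.04 -0.09]
```

Emit:
send_rows([
  [[0,0,-0.4,0,0,0],[0,0,-0.4,0,0,0]],
])

```text
time: 14.43
position: [0.5764, -0.0699, 0.0901]
tool_rot: [-0.578, -0.393, 0.588, -0.407]
ft_force: [-9.1, -21.7, -0.0]
grip_width: 0.0005
```

Run:
```python
from h import *
goal(0,.025,.09)
```

```text
t 14.43 pos [ 0.5764 -0.0699  0.0901] loc [ 0.2 25.4 90.1] F [ -9.07 -21.75  -0.03] w 0.0005
shift cm [ 0.01 -0.02  0.04] turn u [ 0.16  0.23 -0.09]
```

Guard at the left stop. Now to the bar (0, -40).

Emit:
send_rows([
  [[-0.3,0,1,0.1,0.2,0],[-0.2,0,1.3,0,0,0],[0,0,1.3,0,0,0],[0,0,1.3,0,0,0],[0,0,1.0,0,0,0],[0,0,0,0,0,0]],
])

```text
time: 14.93
position: [0.5553, -0.1264, 0.0967]
tool_rot: [0.587, 0.393, -0.583, 0.401]
ft_force: [-0.6, -0.5, 0.1]
grip_width: 0.0004
```

Run:
```python
from h import *
goal(0,-.04,.067)
```

```text
t 14.93 pos [ 0.5553 -0.1264  0.0967] loc [  1.9 -34.9  96.7] F [-0.59 -0.55  0.08] w 0.0004
shift cm [ 2.97 -0.23  0.5 ] turn u [ 0.08  0.02 -0.12]
```

Emit:
send_rows([
  [[0.3,-0.2,0.4,0,0,-0.1],[0.8,0,0,0,0,0],[0.8,0,0,0,0,0],[0.1,0,0,0,0,0]],
])

```text
time: 15.27
position: [0.552, -0.1301, 0.0753]
tool_rot: [0.585, 0.396, -0.585, 0.397]
ft_force: [0.7, -0.2, -0.8]
grip_width: 0.0004
```

Run:
```python
from h import *
goal(0,-.04,.067)
```

```text
t 15.27 pos [ 0.552  -0.1301  0.0753] loc [  0.2 -39.6  75.3] F [ 0.65 -0.21 -0.8 ] w 0.0004
shift cm [ 0.83 -0.02  0.04] turn u [ 0.05  0.01 -0.02]
```

Emit:
send_rows([
  [[0.4,0,0,0,0,0],[0.4,0,0,0,0,0],[0.25,0,0,0,0,0]],
])

```text
time: 15.52
position: [0.5524, -0.13, 0.0667]
tool_rot: [-0.584, -0.396, 0.585, -0.399]
ft_force: [-8.5, 0.7, 40.0]
grip_width: 0.0003
```

Run:
```python
from h import *
goal(0,-.04,.067)
```

```text
t 15.52 pos [ 0.5524 -0.13    0.0667] loc [  0.6 -39.3  66.7] F [-8.53  0.65 39.96] w 0.0003
shift cm [-0.03 -0.06  0.07] turn u [ 0.08  0.02 -0.02]
```

Emit:
send_rows([
  [[-1.2,0,0,0,0,0],[-1.8,0,0,0,0,0],[-2,0,0,0,0,0],[-1.5,0,-0.8,0,0,0],[-0.3,0,-2.2,0,0,0],[0,0,-2.4,0,0,0],[0,0,-2.4,0,0,0],[0,0,-2,0,0,0]],
])

```text
time: 16.18
position: [0.5901, -0.037, 0.1379]
tool_rot: [0.586, 0.395, -0.585, 0.398]
ft_force: [-0.3, -0.2, -0.2]
grip_width: 0.0004
```

Run:
```python
from h import *
goal(0,.07,.09)
```

```text
t 16.18 pos [ 0.5901 -0.037   0.1379] loc [  0.6  61.  137.9] F [-0.35 -0.17 -0.2 ] w 0.0004
shift cm [ 4.78 -0.07 -0.91] turn u [ 0.04  0.02 -0.04]
```

Emit:
send_rows([
  [[0,0,-0.9,0,0,0],[0.5,0,-0.3,0,0,0],[1.3,0,0,0,0,0],[1.4,0,0,0,0,0],[1,0,0,0,0,0],[0.4,0,0,0,0,0],[0,0,0,0,0,0]],
])

```text
time: 16.77
position: [0.5945, -0.0216, 0.087]
tool_rot: [-0.584, -0.397, 0.584, -0.4]
ft_force: [0.3, -0.5, -0.3]
grip_width: 0.0006
```

Run:
```python
from h import *
goal(0,.07,.09)
```

```text
t 16.77 pos [ 0.5945 -0.0216  0.087 ] loc [-1.1 76.9 87. ] F [ 0.26 -0.45 -0.31] w 0.0006
shift cm [-0.3   0.11  0.69] turn u [ 0.11  0.02 -0.02]
```

Push to the right stop (tip expected at -25).

Emit:
send_rows([
  [[-0.2,0,0.8,0,0,0],[0,0,0.9,0,0,0],[0,0,1.2,0,0,0],[0,0,1.2,0,0,0],[0,0,1.2,0,0,0],[0,0,1.2,0,0,0],[0,0,1.2,0,0,0],[0,0,1.0,0,0,0]],
])

```text
time: 17.43
position: [0.5592, -0.1099, 0.0902]
tool_rot: [0.585, 0.397, -0.584, 0.398]
ft_force: [0.5, 2.2, -1.4]
grip_width: 0.0004
```

Run:
```python
from h import *
goal(0,-.025,.09)
```

```text
t 17.43 pos [ 0.5592 -0.1099  0.0902] loc [ -0.7 -18.1  90.2] F [ 0.49  2.23 -1.41] w 0.0004
shift cm [0.02 0.06 0.69] turn u [ 0.09 -0.   -0.02]
```

Emit:
send_rows([
  [[0,0,0.5,0,0,0],[0,0,0.4,0,0,0],[0,0,0.4,0,0,0]],
])

```text
time: 17.68
position: [0.5568, -0.1164, 0.0906]
tool_rot: [0.595, 0.396, -0.581, 0.39]
ft_force: [7.7, 17.6, -2.3]
grip_width: 0.0007
```

Run:
```python
from h import *
goal(0,-.025,.09)
```

```text
t 17.68 pos [ 0.5568 -0.1164  0.0906] loc [ -0.4 -25.   90.6] F [ 7.71 17.61 -2.29] w 0.0007
shift cm [ 0.06  0.04 -0.  ] turn u [-0.07 -0.2  -0.03]
```

Emit:
send_rows([
  [[0,0,-0.8,0,0.2,0],[-1,0,-0.8,0,0,0],[-2.5,0,0,0,0,0],[-3,0,0,0,0,0],[-3,0,0,0,0,0],[-3,0,0,0,0,0],[-3,0,0,0,0,0],[-2,-1,-1,0,0,0]],
])

```text
time: 18.35
position: [0.5526, -0.099, 0.2739]
tool_rot: [0.597, 0.399, -0.579, 0.386]
ft_force: [0.6, -1.0, 0.6]
grip_width: -0.0
```

Emit:
send_rows([
  [[0,-2,-2,0,0,0],[0,-2.5,-2.5,0,0,0],[0,-2.5,-2.5,0,0,0],[0,-2.5,-2.5,0,0,0],[0,-2.5,-2.5,0,0,0],[0,-2.5,-2.5,0,0,0],[0,-2.5,-2.5,0,0,0],[0,-1.5,-1.5,0,0,0]],
])

```text
time: 19.02
position: [0.456, 0.1404, 0.2929]
tool_rot: [0.604, 0.382, -0.576, 0.397]
ft_force: [0.6, 0.1, -1.0]
grip_width: 0.0004
```

Emit:
send_rows([
  [[0,0,0,0,0,0],[0,0,0,0,0,0],[0,0,0,0,0,0]],
])

```text
time: 19.27
position: [0.4538, 0.1428, 0.2959]
tool_rot: [0.603, 0.383, -0.574, 0.401]
ft_force: [-0.0, -0.1, -0.4]
grip_width: 0.0007
```

Run:
```python
from h import *
st()
p=camera("top")[0];q=np.load("top0.npz")["p"]
cv2.imwrite("pics/t6.png",cv2.resize(p[40:285,270:520,::-1],None,fx=2.4,fy=2.4,interpolation=cv2.INTER_CUBIC))
cv2.imwrite("pics/t6c.png",cv2.resize(p[125:275,290:490,::-1],None,fx=4,fy=4,interpolation=cv2.INTER_CUBIC))
df=np.abs(p.astype(int)-q).sum(-1)
for n,(a,b,c,e) in dict(stack=(280,335,130,195),tall=(438,512,190,250),spray=(380,435,45,120),dial=(310,355,250,285)).items():
    print(n,df[c:e,a:b].mean(),(df[c:e,a:b]>90).sum())
```

```text
t 19.27 pos [0.4538 0.1428 0.2959] loc [-193.2  176.4  295.9] F [-0.03 -0.1  -0.36] w 0.0007
stack 9.958601398601399 0
tall 9.673423423423424 0
spray 9.876848484848486 0
dial 10.061587301587302 0
```

View pics/t6c.png

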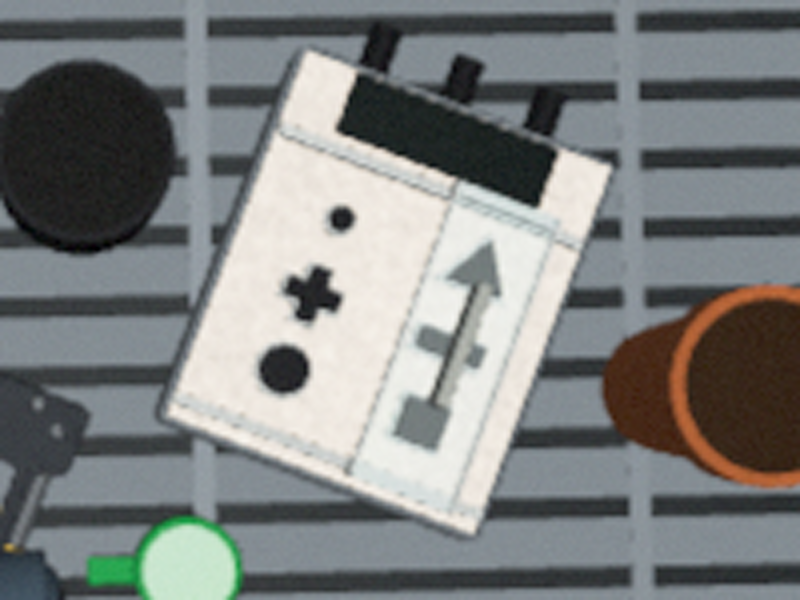

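The top view shows the guard's rib near crop pixel (463, 340). The triangle (480, 270), bar (450, 345) and square (420, 420) are all under the clear plate. The bystanders have not moved: no pixel around them differs by more than noise. Handing in.

Run:
```python
from h import *
print(w2loc(unproj("top",463/4+290-.375,343/4+125-.375,.105))*1000)
print(hand_in())
```

```text
[  0.76305808 -38.05208213 105.        ]
the job is handed in; nothing more can be done
None
```

The job is handed in, after about 19 s of robot time. I pressed the keys in the order triangle, square, cross, long bar and let each one up before the next. The two round keys were never touched.

- **Keys:** each press bottomed out with the tip at 66.6–67.1 mm above the bench; a fully home key top is at 67 mm. The forces at the stop were about 24, 45, 34 and 40 N vertical. The fingertips did all the pressing, but the square at 45 N and the bar at about 40 N were harder than needed, and the square is above the 40 N figure set for the arm and gripper body.
- **Guard:** I pushed it left, right, left, and finally right, each time until the force rose at the end stop. It now stands over the right column, which holds the bar, triangle and square. The last picture puts the rib at y ≈ -38 mm against a nominal -40 mm.
- **Measurement disagreement:** the two end stops showed my camera-based position was about 2 mm off along y. I corrected for that partway through, before pressing the cross. That offset matches the difference in the rib reading above.
- **Things around the controller:** comparing before and after pictures, nothing changed beyond image noise around the sprayer, pot stack, tall pot and seed dial. The arm was clear of everything when I handed in.

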